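# Unpack the spare tray and hang it on the counter rack

### The arm

A 6-joint arm with a two-finger parallel gripper is mounted at the origin on the work surface. World frame = base frame: x ahead of the robot, y to its left, z up, the work surface at z = 0. Lengths are in mm, angles in rad, forces in N, time in s.
With the tool pointing down it reaches from about 275 to 750 mm from the base axis. Payload 10.2 kg.
Tool frame: the origin (TCP) lies midway between the tips of the shut fingers; the grasp point (between the pads) lies 19 mm behind it (ctrl.tcp_to_grasp is the z of the grasp point in the tool frame, in mm); z points along the fingers, y is the direction in which the jaws open and shut (so a half turn about z gives the same grasp; the last joint's range is limited). The gripper opens to 85 mm and grips with 20 to 120 N. Pads are 22 mm wide; open, the fingers measure 114 mm over their backs; the gripper's body (76 mm by 85 mm) begins 54 mm behind the grasp point. The pads swing forward as they close: fully open they stand 13 mm farther back than shut.
Start: joints at [0.927, 0.313, 1.498, -0, 1.331, -0.223], TCP at [214.471, 479.201, 231.294] pointing down, gripper open.
Joint ranges: [-2.94, 2.94], [-0.97, 2.17], [0.19, 2.56], [-1.23, 4.37], [0.02, 3.11], [-2.88, 2.88]. Speed limits (rad/s): [2.39, 2.39, 3.01, 3.14, 3.14, 3.14].

### API

Orientations are given as a unit quaternion [w, x, y, z].
In Python, from rig import sensors, capture, order, ctrl gives the robot as it stands. The module is installed in compiled form; this text tells all that it offers.
- The arm moves only by the tool play_rows, never from a script. Its argument "deltas" is a list of rows, each a list of 7 numbers: the shift along the world's x, y, z in units of 40 mm (1.0 is 40 mm), then the turn, a rotation vector about the world's x, y, z in units of 6 degrees (1.0 is 6 degrees), then the opening, from -1 (shut) to 1 (fully open). A call has 1 to 8 rows; each row shifts and turns the commanded pose from where the row before left it; what a row does not reach is not made up. A row lasts 1/12 s, in which the tool goes at most 41.7 mm and 7.16 degrees, less where a joint would pass 70% of its speed; a pose out of reach is approached as far as the arm can. A call is refused whole if a number of a shift passes 1 or a number of a turn 1, either way. A call with a gripper value outside its range is refused whole. The fingers move at their own pace and stop on an object; "squeeze" is the grip in N (left out, the last holds). Time passes only in rows, so rows that do not move let the fingers close. It gives the time, the measured TCP pose, the force and the opening at its end, in the units of the state.
- sensors.sense(): the state, without advancing time (a new reading comes with each control period).
- capture(name): name is "scene" or "top" or "wrist"; returns a dict with "pixels" (384x512x3 uint8, red, green, blue), "z_map" (384x512 float32, mm along the optical axis (not along the pixel's ray), 0 where there is no reading), "fx", "fy", "cx", "cy" (pixels), "eye" and "rotation" of the camera in the world; the wrist camera has in their place "tool_from_camera" (4x4, takes a point from camera to tool coordinates, whose origin is the TCP and whose axes are the flange's). Camera axes: x right, y down, z forward; pixel columns grow to the right and rows downward; lengths in mm; the calibration is good to about 2 mm. The wrist camera is an equidistant fisheye: a pixel r from the principal point sees the ray r / f radians off the axis. A picture is of the moment at which its call begins: read the wrist's pose just before it.
- order.finish_job(): hands the job in, once; it reports no verdict.
The state is a dict: "time_s": time; "joints": joint angles; "dq": joint speeds; "tau": joint torques, N m; "eef_pos": TCP position; "ee_rot": TCP orientation; "force": force on the tool from outside, world axes, zero at the start; "wrist_torque": the same for the moment, N m; "grip_width": opening from 0.0 (shut) to 1.0 (fully open).
Only numpy, scipy, OpenCV 4.12 (cv2) and the standard library are available. Lean on these libraries where they do the work, as an engineer would, in place of code of your own. Each camera call takes 0.05 s, during which the arm holds its last target. There are 200 camera calls.

### The job

Lift the grey plastic tray out of its carton, stand it upright on the black rubber mat and let go of it there. Then take it again by its front wall and hang it on the pegboard rack: lower it so that the holes in its two ears go over the two pins, set both ears fully down on the rail before you let go, and leave it hanging there. Do not disturb the mug, the bottle or the screwdriver.

Things in the scene. Friction and masses are not known exactly. Their poses are not given: they have to be found in the camera images.
- tray: open empty grey plastic tray, 0.15-0.35 kg: 84 mm deep (its x) by 150 wide (y) by 50 tall. Origin: centre of its underside, z up, +x from front to rear wall. Front and rear walls 8 mm thick (middles at x = -38, +38), sides and floor 5. Two ears 6 mm thick (z 44-50) stick out behind the rear wall, x 42 to 68, |y| 37 to 75; between them the wall is free. Starts level in the carton, same heading.
- left_hole (a point): centre of the upright through hole, 13 mm across, in the tray's +y ear, on the ear's underside (tray x 55, y 56, z 44 mm)
- right_hole (a point): centre of the upright through hole, 13 mm across, in the tray's -y ear, on the ear's underside (tray x 55, y -56, z 44 mm)
- carton: fixed open cardboard box left or right of the mat, 162 mm (its x) by 176 (y) by 60 tall, walls 5. Origin: centre of underside. The tray stands on its 5 mm floor about 26 mm in front (-x) of its centre, only 4 to 12 mm from its front and side walls. Behind the tray's rear wall are 60 mm of room in a free channel |y| < 38; packing blocks 55 high stand beside it, behind the ears (x 50 to 76).
- mat: fixed black rubber mat between the carton and the rack, 220 mm (its x) by 200 mm (y), 3 mm thick. Origin: centre of its underside.
- rack: fixed low rack, front to its -x, left or right of the mat. Origin on the counter midway below its two pins. Base 12 mm high (x -30 to 90, |y| < 120), white pegboard (x 20 to 28, |y| < 120, up to z 140), before it an aluminium rail (x -10.5 to 20, |y| < 85, z 75 to 120). The tray hangs before the rail at the rack's own yaw, ears on the rail's top, rear wall 2.5 mm off it; it may lean a few degrees.
- left_pin (a point): foot of the upright steel pin at the rack's +y side, on the rail's top (rack x 0, y 56, z 120 mm); 9 mm thick, 28 mm tall, the last 7 mm tapered to a point
- right_pin (a point): foot of the upright steel pin at the rack's -y side, on the rail's top (rack x 0, y -56, z 120 mm); 9 mm thick, 28 mm tall, the last 7 mm tapered to a point
- mug: white mug, bystander, 80 mm across, 90 mm tall, on the far side of the counter; origin at the centre of its foot
- spray: white plastic bottle, bystander, 52 mm across, 140 mm tall, on the far side; origin at the centre of its foot
- driver: screwdriver with a red handle, bystander, 190 mm long, lying on the counter beyond the mat; origin below its middle, x along it
There are look-alikes about, which are no part of the job. Of the things that look like the tray, the middle-sized one is meant.

How it is judged:
By the outcome, as a careful person would: the job done as asked, in the order asked, and still so for the second after the job is handed in, with the robot touching nothing.
It also fails if it takes over 72 s, if anything falls off the work surface, if the arm or the gripper's body presses on something with over 40 N, if the wrist force passes 120 N, or if a joint passes its speed limit or range.

## Working session

There is one attempt and no reset: what is moved stays moved. The work goes in short steps, Python scripts to look and compute and a tool call to move; the robot and the scene stay as the last step left them, time stands still between calls to the robot, and variables do not carry over. Pictures are saved under pics/ and viewed, about 8 in all and at most 12, crops included, and the job is handed in when it is done.

Besides the shell and the picture viewer there is one more tool, called after "Emit:" in YAML: its name, and indented under it one key for each argument. play_rows: Moves the arm, as the interface text tells. Its arguments: {"type":"object","properties":{"deltas":{"type":"array","items":{"type":"array","items":{"type":"number"}}},"squeeze":{"type":"number"}},"required":["deltas"]}

```bash
mkdir -p pics; cat > h.py <<'E'
import numpy as np, cv2
from rig import sensors, capture, order, ctrl
from scipy.spatial.transform import Rotation as R
def cap(n):
    s=sensors.sense(); c=capture(n); c['s']=s; return c
def save(c,name,crop=None,k=1):
    p=c['pixels'][:,:,::-1]
    if crop: u0,v0,u1,v1=crop; p=p[v0:v1,u0:u1]
    if k!=1: p=cv2.resize(p,None,fx=k,fy=k,interpolation=cv2.INTER_CUBIC)
    cv2.imwrite('pics/'+name,p)
def cloud(c):
    z=c['z_map'].astype(float); v,u=np.indices(z.shape)
    P=np.stack([(u-c['cx'])/c['fx']*z,(v-c['cy'])/c['fy']*z,z],-1)
    W=P@np.array(c['rotation']).T+np.array(c['eye']); W[z==0]=np.nan
    return W
E
python3 - <<'E'
from h import *
print(sensors.sense(), ctrl.tcp_to_grasp)
for n in('top','scene'):
    c=cap(n); save(c,n+'0.png',k=1.5); print(n,c['fx'],c['eye'],np.round(c['rotation'],3).tolist())
    np.save(n+'0.npy',cloud(c))
E
```

```text
{'time_s': 0.0, 'joints': array([ 9.26551332e-01,  3.13465577e-01,  1.49845698e+00,  7.32226461e-05,
        1.33098785e+00, -2.23398224e-01]), 'dq': array([-0.00095705,  0.00051339, -0.00105091,  0.0018057 ,  0.00037083,
       -0.00161236]), 'tau': array([-7.50077265e-05, -4.12259066e+01, -2.59741455e+01, -2.19152294e-04,
        4.09469329e-03,  2.80166802e-05]), 'eef_pos': array([214.31504401, 478.98253972, 230.71961613]), 'ee_rot': array([-3.09216649e-04,  2.08882446e-01,  9.77940534e-01, -5.82894618e-04]), 'force': array([-0.17258444,  0.6118108 , -0.46810367]), 'wrist_torque': array([-0.03815533,  0.00489093,  0.0201562 ]), 'grip_width': 0.9934760446643726} -18.700000000000003
top 356.3758087128556 [ 408.00605702   41.35832667 1204.04009768] [0.042, -0.705, 0.707, -0.031]Traceback (most recent call last):
  File "<stdin>", line 5, in <module>
  File "h.py", line 14, in cloud
    W=P@np.array(c['rotation']).T+np.array(c['eye']); W[z==0]=np.nan
      ~^~~~~~~~~~~~~~~~~~~~~~~~~~
ValueError: matmul: Input operand 1 has a mismatch in its core dimension 0, with gufunc signature (n?,k),(k,m?)->(n?,m?) (size 4 is different from 3)
```

View pics/top0.png

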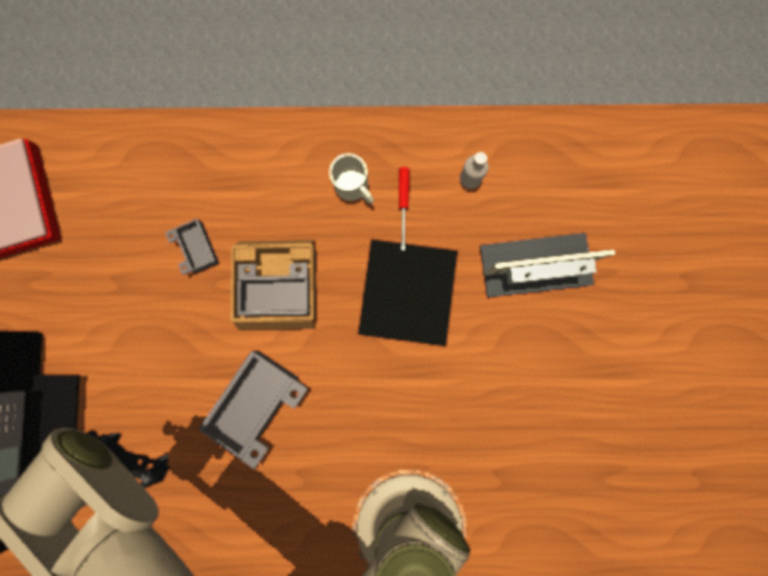

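The top view shows three tray look-alikes: a small one at (193,247), one in the carton at (273,290), and a large one at (255,405). The middle-sized one is in the carton. The mat is at (408,292) and the rack at (540,265), with its pins at about (527,272) and (585,267).

```bash
sed -i "s/np.array(c\['rotation'\]).T/R.from_quat(np.roll(c['rotation'],-1)).as_matrix().T/" h.py
cat >> h.py <<'E'
def rect(W,m):
    P=W[m]; (c,s,a)=cv2.minAreaRect(P[:,:2].astype(np.float32)); return np.round(c,1),np.round(s,1),round(a,2),len(P)
E
python3 - <<'E'
from h import *
c=cap('top'); W=cloud(c); np.save('top0.npy',W); np.save('top0rgb.npy',c['pixels'])
save(c,'top_crop.png',(140,150,420,235),2.8)
q=lambda u,v:np.round(W[int(v/1.5),int(u/1.5)],1)
for p in [(273,295),(193,247),(255,405),(235,300),(408,292),(540,269),(545,290),(350,180),(475,160),(404,190),(400,400)]: print(p,q(*p))
Z=W[...,2]; v,u=np.indices(Z.shape); u=u*1.5;v=v*1.5
box=lambda a,b,cc,d:(u>a)&(u<b)&(v>cc)&(v<d)
rgb=c['pixels'].astype(int)
print('carton',rect(W,box(220,325,232,340)&(Z>40)&(Z<70)))
print('mat',rect(W,box(350,465,232,350)&(rgb.max(-1)<45)))
b=box(470,625,225,305)
print('railtop',rect(W,b&(Z>112)&(Z<126))); print('board',rect(W,b&(Z>132)&(Z<150)));print('base',rect(W,b&(Z>6)&(Z<20)))
c=cap('scene'); save(c,'scene0.png',k=1.5)
E
```

```text
(273, 295) [505.6 302.8  10.9]
(193, 247) [616.4 491.4   6.3]
(255, 405) [260.3 338.8   6.8]
(235, 300) [489.  376.6  58. ]
(408, 292) [ 5.118e+02 -4.000e-01  7.400e+00]
(540, 269) [ 547.1 -265.   120.7]
(545, 290) [ 513.9 -304.1   12.3]
(350, 180) [768.8 132.4   5.6]
(475, 160) [ 773.3 -133.7  132.6]
(404, 190) [742.1   8.7  22.3]
(400, 400) [272.4  20.8  -2.4]
carton (array([529.4, 295. ]), array([184.1, 177.4]), 0.78, 1534)
mat (array([511.6,   0.9]), array([187.4, 209.3]), 81.59, 3456)
railtop (array([ 547.2, -287.5]), array([ 34.5, 231.5]), 5.35, 561)
board (array([ 554.2, -290.6]), array([ 32.5, 238. ]), 6.71, 256)
base (array([ 570.8, -313.5]), array([339.7, 173.7]), 89.72, 1700)
```

View pics/top_crop.png

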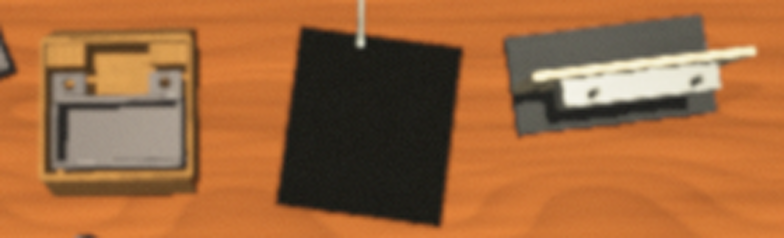

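View pics/scene0.png

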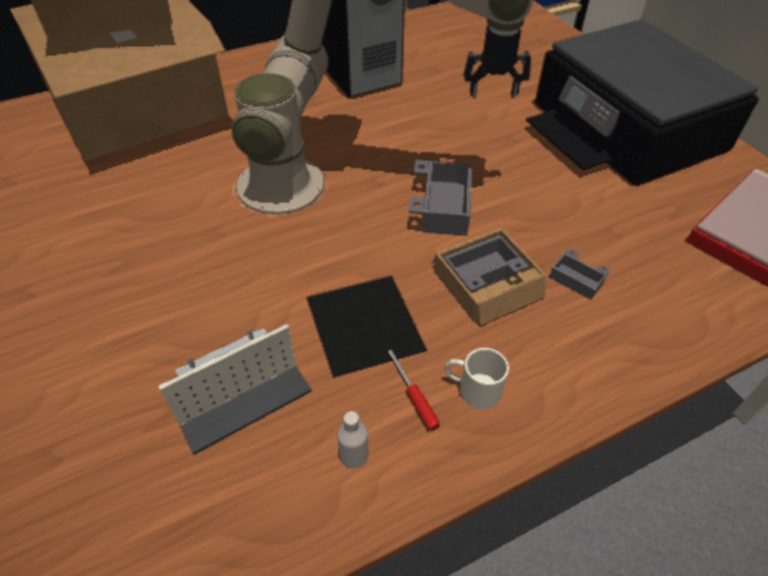

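The scene view confirms this. The large tray is at (445,197), the small one at (580,273), and the middle-sized one in the carton at (490,265), which is the one I want. I'll move above the carton to look from close by.

Emit:
play_rows:
  deltas:
    - [0.74,-0.42,0,0,0,-1,1]
    - [0.74,-0.42,0,0,0,-1,1]
    - [0.74,-0.42,0,0,0,-1,1]
    - [0.74,-0.42,0,0,0,-1,1]
    - [0.74,-0.42,0,0,0,-1,1]
    - [0.74,-0.42,0,0,0,-1,1]

```text
time_s: 0.65
eef_pos: [393.3, 377.3, 231.1]
ee_rot: [-0.0, 0.503, 0.864, -0.0]
force: [0.5, 0.5, 0.2]
grip_width: 1.0
```

Emit:
play_rows:
  deltas:
    - [0.74,-0.42,0,0,0,-1,1]
    - [0.74,-0.42,0,0,0,-1,1]
    - [0.74,-0.42,0,0,0,-1,1]
    - [0.74,-0.42,0,0,0,-1,1]
    - [0.74,-0.42,0,0,0,-1,1]
    - [0,0,0,0,0,0,1]
    - [0,0,0,0,0,0,1]
    - [0,0,0,0,0,0,1]

```text
time_s: 1.32
eef_pos: [539.6, 294.6, 230.9]
ee_rot: [-0.0, 0.707, 0.707, -0.0]
force: [-0.2, 0.9, -0.0]
grip_width: 0.998
```

```bash
cat >> h.py <<'E'
def wcloud(c):
    z=c['z_map'].astype(float); v,u=np.indices(z.shape)
    x=(u-c['cx'])/c['fx']; y=(v-c['cy'])/c['fy']; t=np.hypot(x,y)+1e-9
    P=np.stack([np.tan(t)*x/t*z,np.tan(t)*y/t*z,z],-1)
    T=np.array(c['tool_from_camera']); P=P@T[:3,:3].T+T[:3,3]
    W=P@R.from_quat(np.roll(c['s']['ee_rot'],-1)).as_matrix().T+c['s']['eef_pos']; W[(z==0)|(t>1.4)]=np.nan
    return W
def yaw(s):
    y=R.from_quat(np.roll(s['ee_rot'],-1)).as_matrix()[:,1]; return np.degrees(np.arctan2(y[1],y[0]))
E
python3 - <<'E'
from h import *
c=cap('wrist'); W=wcloud(c); np.save('w1.npy',W); save(c,'w1.png',k=1.5)
print(c['s']['eef_pos'],yaw(c['s']),c['s']['joints'],c['s']['time_s'],c['fx'],c['tool_from_camera'])
# height map at 1mm
P=W.reshape(-1,3); 
g=P[(abs(P[:,0]-530)<110)&(abs(P[:,1]-295)<110)]
print(len(g),np.histogram(g[:,2],bins=range(-10,80,5)))
E
```

```text
[539.60338493 294.60036994 230.94131972] -0.057381076379027944 [3.09298907e-01 5.15677375e-01 1.20233082e+00 2.78759147e-04
 1.42452812e+00 3.10259625e-01] 1.3167 297.3186396354542 [[ 1.14158015e-03 -9.54651416e-01 -2.97723650e-01  7.62609810e+01]
 [ 9.99999346e-01  1.10846240e-03  2.80072491e-04 -7.34391930e-01]
 [ 6.26438710e-05 -2.97723775e-01  9.54652057e-01 -1.43543565e+02]
 [ 0.00000000e+00  0.00000000e+00  0.00000000e+00  1.00000000e+00]]
62071 (array([   0,  449, 4042, 4147, 5415,  332,  361,  391,  486,  557,  728,
        719, 1423, 5694, 3049,    0,    0]), array([-10,  -5,   0,   5,  10,  15,  20,  25,  30,  35,  40,  45,  50,
        55,  60,  65,  70,  75]))
```

View pics/w1.png

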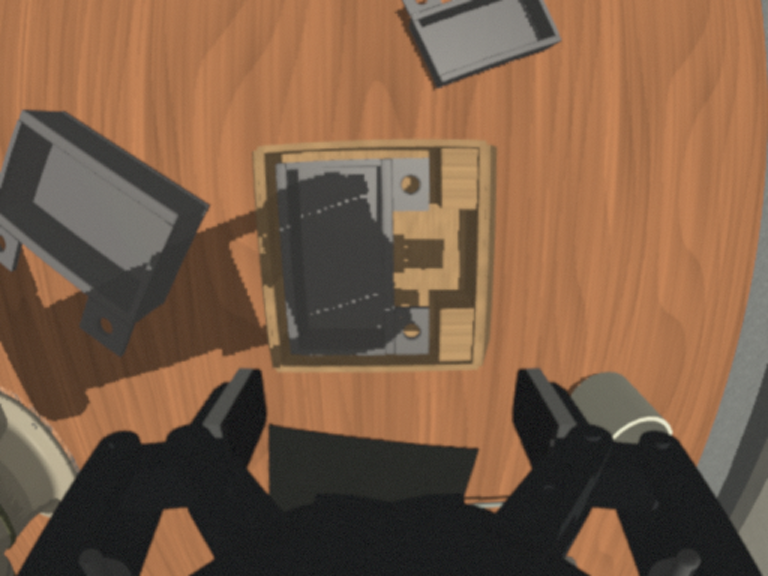

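The wrist view shows the tray in the carton. Its front is on the left, its rear wall runs along u≈388 from v=160 to 350, and its ear holes are at (410,184) and (411,331).

```bash
cat >> h.py <<'E'
def wray(c,u,v,zp):
    x=(u-c['cx'])/c['fx'];y=(v-c['cy'])/c['fy'];t=np.hypot(x,y)
    d=np.array([np.sin(t)*x/t,np.sin(t)*y/t,np.cos(t)]); T=np.array(c['tool_from_camera'])
    Q=R.from_quat(np.roll(c['s']['ee_rot'],-1)).as_matrix()
    o=Q@T[:3,3]+c['s']['eef_pos']; d=Q@T[:3,:3]@d
    return o+d*(zp-o[2])/d[2]
E
python3 - <<'E'
from h import *
c=cap('wrist'); 
f=lambda u,v,z=55:np.round(wray(c,u/1.5,v/1.5,z),1)
for n,p in dict(hL=(410,184),hR=(411,331),rearwallTopmid_rear=(393,255),rearwall_front=(382,255),frontL=(278,164),frontR=(287,353),rearcornerL=(430,158),rearR=(429,354)).items(): print(n,f(*p))
for n,p in dict(c1=(254,147),c2=(495,142),c3=(487,370),c4=(272,370)).items(): print(n,f(*p,z=60))
W=wcloud(c);
print(np.round([W[170,int(u/1.5)] for u in range(370,470,6)],0)[:, [0,2]].tolist())
E
```

```text
hL [553.6 351.9  55. ]
hR [555.8 239.7  55. ]
rearwallTopmid_rear [541.6 299.8  55. ]
rearwall_front [533.6 299.8  55. ]
frontL [458.5 368.   55. ]
frontR [456.7 219.8  55. ]
rearcornerL [567.7 370.8  55. ]
rearR [570.5 219.9  55. ]
c1 [442.2 381.3  60. ]
c2 [613.4 383.9  60. ]
c3 [617.7 207.2  60. ]
c4 [443.9 206.5  60. ]
[[522.0, 11.0], [527.0, 12.0], [532.0, 11.0], [537.0, 55.0], [542.0, 56.0], [547.0, 7.0], [552.0, 8.0], [557.0, 7.0], [562.0, 6.0], [568.0, 6.0], [573.0, 5.0], [578.0, 5.0], [583.0, 6.0], [588.0, 6.0], [593.0, 7.0], [598.0, 6.0], [603.0, 9.0]]
```

Emit:
play_rows:
  deltas:
    - [-0.05,0.02,-0.8,0,0,0.2,0.2]
    - [0,0,-0.8,0,0,0,0.2]
    - [0,0,-0.8,0,0,0,0.2]
    - [0,0,-0.8,0,0,0,0.2]
    - [0,0,0,0,0,0,0.2]
    - [0,0,0,0,0,0,0.2]

```text
time_s: 1.92
eef_pos: [537.2, 295.7, 103.3]
ee_rot: [-0.0, 0.7, 0.714, -0.001]
force: [0.2, 0.7, 2.2]
grip_width: 0.596
```

Emit:
play_rows:
  deltas:
    - [0,0,-0.5,0,0,0,0.2]
    - [0,0,-0.5,0,0,0,0.2]
    - [0,0,-0.5,0,0,0,0.2]
    - [0,0,-0.5,0,0,0,0.2]
    - [0,0,0,0,0,0,0.2]
    - [0,0,0,0,0,0,0.2]

```text
time_s: 2.42
eef_pos: [538.8, 295.8, 25.3]
ee_rot: [0.0, 0.7, 0.714, 0.001]
force: [0.5, 0.1, 0.3]
grip_width: 0.598
```

Emit:
play_rows:
  deltas:
    - [0,0,-0.05,0,0,0,-1]
    - [0,0,0,0,0,0,-1]
    - [0,0,0,0,0,0,-1]
    - [0,0,0,0,0,0,-1]
    - [0,0,0,0,0,0,-1]
    - [0,0,0,0,0,0,-1]
    - [0,0,0,0,0,0,-1]
    - [0,0,0,0,0,0,-1]
  squeeze: 60

```text
time_s: 3.08
eef_pos: [538.8, 295.4, 22.6]
ee_rot: [0.0, 0.7, 0.714, 0.001]
force: [-0.9, -0.2, 6.1]
grip_width: 0.084
```

Emit:
play_rows:
  deltas:
    - [0,0,0.1,0,0,0,-1]
    - [0,0,0.2,0,0,0,-1]
    - [0,0,0.3,0,0,0,-1]
    - [0,0,0.4,0,0,0,-1]
    - [0,0,0.5,0,0,0,-1]
    - [0,0,0.5,0,0,0,-1]
    - [0,0,0.5,0,0,0,-1]
    - [0,0,0.5,0,0,0,-1]

```text
time_s: 3.75
eef_pos: [538.0, 295.2, 143.3]
ee_rot: [0.0, 0.7, 0.714, 0.0]
force: [0.9, -1.0, -2.6]
grip_width: 0.082
```

Emit:
play_rows:
  deltas:
    - [0,0,0,0,0,0,-1]
    - [0,0,0,0,0,0,-1]

```text
time_s: 3.92
eef_pos: [538.3, 295.3, 142.2]
ee_rot: [0.0, 0.7, 0.714, 0.001]
force: [0.4, -0.0, -3.2]
grip_width: 0.087
```

```bash
python3 - <<'E'
from h import *
c=cap('wrist'); save(c,'w2.png',k=1.5); print(c['s'])
E
```

```text
{'time_s': 3.9167, 'joints': array([3.11171428e-01, 5.81706272e-01, 1.33230932e+00, 3.45837157e-06,
       1.22554375e+00, 2.92107760e-01]), 'dq': array([-8.33523450e-04,  3.97377164e-02,  4.00487295e-02, -5.10028733e-05,
       -1.01018097e-02,  8.93677173e-04]), 'tau': array([ 7.33204396e-02, -5.62023425e+01, -2.73964101e+01,  2.63343821e-02,
        1.94233675e-01,  5.53789014e-04]), 'eef_pos': array([538.30432761, 295.2971068 , 142.2208393 ]), 'ee_rot': array([4.71414175e-04, 7.00334791e-01, 7.13813804e-01, 9.00752091e-04]), 'force': array([ 0.36443339, -0.00555219, -3.21118088]), 'wrist_torque': array([-0.08910225, -0.01852758,  0.04047868]), 'grip_width': 0.08741000047402793}
```

View pics/w2.png

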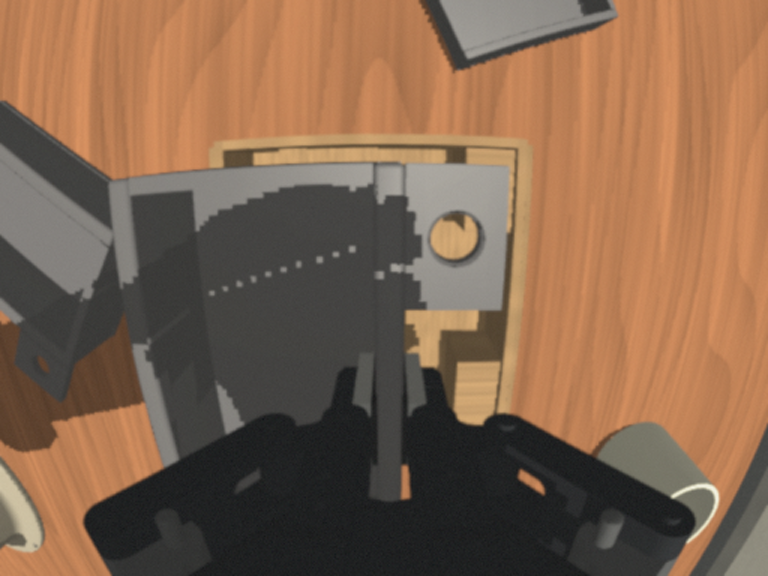

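The tray is held level by its rear wall, with the ear hole visible at (455,237). I'll carry it to the mat.

Emit:
play_rows:
  deltas:
    - [-0.03,-0.45,0,0,0,0.1,-1]
    - [-0.03,-0.91,0,0,0,0.1,-1]
    - [-0.03,-0.91,0,0,0,0.1,-1]
    - [-0.03,-0.91,0,0,0,0.1,-1]
    - [-0.03,-0.91,0,0,0,0.1,-1]
    - [-0.03,-0.91,0,0,0,0.1,-1]
    - [-0.03,-0.91,0,0,0,0.1,-1]
    - [-0.03,-0.91,0,0,0,0.1,-1]

```text
time_s: 4.63
eef_pos: [527.4, 20.8, 139.9]
ee_rot: [-0.001, 0.67, 0.743, -0.001]
force: [0.9, 0.7, -2.4]
grip_width: 0.083
```

Emit:
play_rows:
  deltas:
    - [0,-0.45,0,0,0,0,-1]
    - [0,0,-0.5,0,0,0,-1]
    - [0,0,-0.7,0,0,0,-1]
    - [0,0,-0.7,0,0,0,-1]
    - [0,0,-0.4,0,0,0,-1]
    - [0,0,-0.2,0,0,0,-1]
    - [0,0,0,0,0,0,-1]
    - [0,0,0,0,0,0,-1]

```text
time_s: 5.3
eef_pos: [528.5, 4.5, 41.3]
ee_rot: [-0.0, 0.67, 0.743, -0.0]
force: [0.5, -0.5, -1.5]
grip_width: 0.082
```

Emit:
play_rows:
  deltas:
    - [0,0,-0.2,0,0,0,-1]
    - [0,0,-0.15,0,0,0,-1]
    - [0,0,-0.08,0,0,0,-1]
    - [0,0,-0.06,0,0,0,-1]
    - [0,0,0,0,0,0,-1]
    - [0,0,0,0,0,0,-1]

```text
time_s: 5.8
eef_pos: [528.5, 4.4, 21.8]
ee_rot: [0.0, 0.67, 0.743, 0.0]
force: [-0.1, 1.0, -2.4]
grip_width: 0.083
```

Emit:
play_rows:
  deltas:
    - [0,0,-0.04,0,0,0,-1]
    - [0,0,0,0,0,0,-1]
    - [0,0,0,0,0,0,-1]

```text
time_s: 6.05
eef_pos: [528.8, 4.4, 20.6]
ee_rot: [0.0, 0.67, 0.743, 0.0]
force: [0.3, 0.1, 2.7]
grip_width: 0.08
```

Contact is made. I'll release, retreat upward and look.

Emit:
play_rows:
  deltas:
    - [0,0,0,0,0,0,-0.2]
    - [0,0,0,0,0,0,-0.2]
    - [0,0,0,0,0,0,0]
    - [0,0,0,0,0,0,0]
    - [0,0,0.3,0,0,0,0.2]
    - [0,0,0.5,0,0,0,0.2]
    - [0,0,0.8,0,0,0,0.2]
    - [0,0,0.8,0,0,0,0.2]

```text
time_s: 6.72
eef_pos: [527.9, 4.5, 116.8]
ee_rot: [-0.001, 0.67, 0.742, -0.0]
force: [0.5, -0.3, -0.0]
grip_width: 0.602
```

Emit:
play_rows:
  deltas:
    - [-0.4,0,0.8,0,0,0,0.2]
    - [-0.8,-0.1,0.8,0,0,0,0.2]
    - [-0.8,-0.1,0.8,0,0,0,0.2]
    - [0,0,0,0,0,0,0.2]
    - [0,0,0,0,0,0,0.2]
    - [0,0,0,0,0,0,0.2]

```text
time_s: 7.22
eef_pos: [453.9, -2.9, 206.2]
ee_rot: [-0.0, 0.67, 0.742, -0.0]
force: [0.1, 0.1, -1.1]
grip_width: 0.601
```

```bash
python3 - <<'E'
from h import *
c=cap('wrist'); save(c,'w3.png',k=1.5); print(c['s']['eef_pos'],yaw(c['s']))
import pickle; pickle.dump(c,open('w3.pkl','wb')); 
W=wcloud(c); np.save('w3.npy',W)
E
```

```text
[453.89462531  -2.91702867 206.24795533] 5.875966890567984
```

View pics/w3.png

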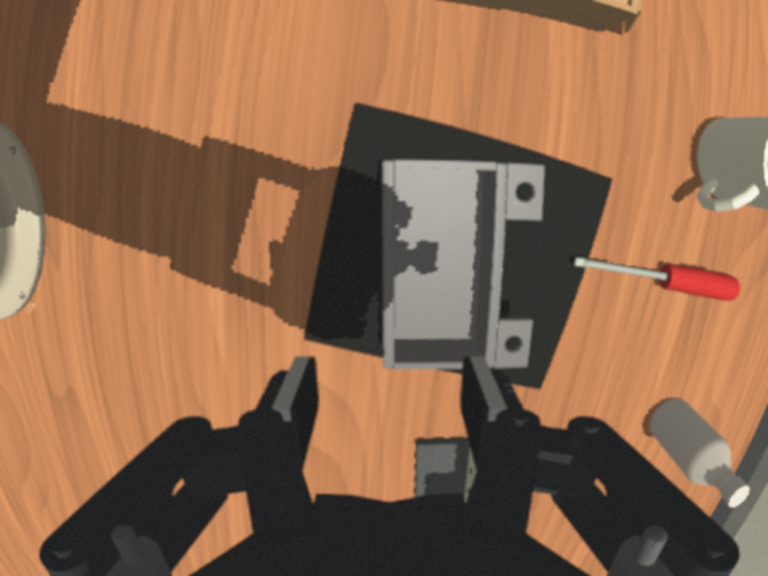

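The tray stands upright on the mat, with its holes at (525,191) and (513,344) and its front wall along u≈389. I'll measure it and check that it lies within the mat.

```bash
python3 - <<'E'
from h import *
import pickle; c=pickle.load(open('w3.pkl','rb'))
f=lambda u,v,z=53:wray(c,u/1.5,v/1.5,z)
L,Rr=f(525,191),f(513,344); d=L-Rr; a=np.arctan2(-d[0],d[1]); m=(L+Rr)/2
print('holes',L,Rr,np.hypot(*d[:2]),np.degrees(a))
for p in [(383,161),(394,161),(383,367),(394,367)]: print(p,f(*p))
ex=np.array([np.cos(a),np.sin(a)]);ey=np.array([-np.sin(a),np.cos(a)]); o=m[:2]-55*ex
print('centre',o,'front wall mid',o-38*ex)
M=[f(*p,3)[:2] for p in [(355,103),(612,180),(541,388),(304,338)]]; print('mat',np.round(M,0).tolist())
poly=np.array(M,np.float32)
for x,y in[(-42,75),(-42,-75),(42,75),(42,-75)]: print(cv2.pointPolygonTest(poly,tuple(map(float,o+x*ex+y*ey)),True))
E
```

```text
holes [539.8268735   62.13700976  53.        ] [551.40246398 -50.13764852  53.        ] 112.86980636001479 5.886433930627831
(383, 161) [441.78981292  69.88928823  53.        ]
(394, 161) [448.96819241  70.63542669  53.        ]
(383, 367) [456.65196823 -77.80328043  53.        ]
(394, 367) [464.7837715  -76.95434768  53.        ]
centre [4.90904677e+02 3.59044765e-01] front wall mid [453.10504587  -3.53812183]
mat [[415.0, 113.0], [632.0, 82.0], [607.0, -113.0], [389.0, -83.0]]
31.571904090990774
13.93124193073389
17.855627919478273
33.724459400665495
```

The tray is well inside the mat and released. Before regrasping I'll measure the rack from close by.

Emit:
play_rows:
  deltas:
    - [0.14,-0.96,0.17,0,0,0,0.2]
    - [0.14,-0.96,0.17,0,0,0,0.2]
    - [0.14,-0.96,0.17,0,0,0,0.2]
    - [0.14,-0.96,0.17,0,0,0,0.2]
    - [0.14,-0.96,0.17,0,0,0,0.2]
    - [0.14,-0.96,0.17,0,0,0,0.2]
    - [0.14,-0.96,0.17,0,0,0,0.2]
    - [0.14,-0.96,0.17,0,0,0,0.2]

```text
time_s: 7.93
eef_pos: [498.9, -312.1, 259.3]
ee_rot: [-0.002, 0.67, 0.743, 0.0]
force: [0.5, 1.1, 0.5]
grip_width: 0.6
```

Emit:
play_rows:
  deltas:
    - [0,0,0,0,0,0,0.2]
    - [0,0,0,0,0,0,0.2]
    - [0,0,0,0,0,0,0.2]

```text
time_s: 8.18
eef_pos: [498.7, -309.6, 259.4]
ee_rot: [-0.002, 0.67, 0.743, 0.0]
force: [-0.1, 0.3, -0.1]
grip_width: 0.598
```

```bash
python3 - <<'E'
from h import *
c=cap('wrist'); save(c,'w4.png',k=1.5); print(c['s']['eef_pos'],yaw(c['s']))
import pickle; pickle.dump(c,open('w4.pkl','wb')); 
E
```

```text
[ 498.71811613 -309.61199288  259.38787715] 5.901957216087919
```

View pics/w4.png

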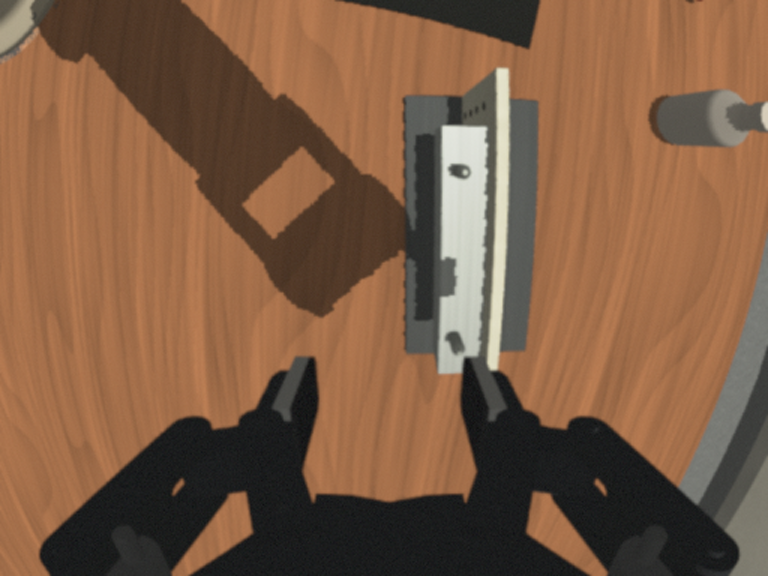

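The wrist view shows the rack's pins near (460,171) and (455,343). I'll enlarge that part.

```bash
python3 - <<'E'
from h import *
import pickle; c=pickle.load(open('w4.pkl','rb'))
p=c['pixels'][:,:,::-1]
a=p[98:130,285:345]; b=p[212:252,285:345]
cv2.imwrite('pics/pins.png',cv2.resize(np.vstack([a,b]),None,fx=8,fy=8,interpolation=cv2.INTER_CUBIC))
E
```

```text
(no output)
```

View pics/pins.png

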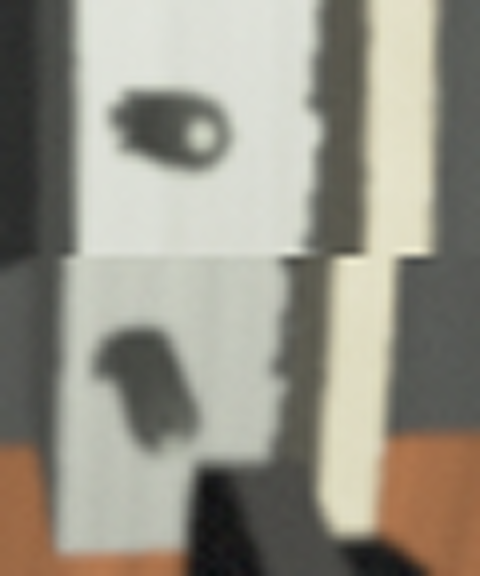

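```bash
cat >> h.py <<'E'
E
python3 - <<'E'
from h import *
import pickle; c=pickle.load(open('w4.pkl','rb'))
f=lambda u,v,z:wray(c,u-.5,v-.5,z)
def rep(L,Rr):
    d=L-Rr; print(np.round(L,1),np.round(Rr,1),round(np.hypot(*d[:2]),1),'yaw',round(np.degrees(np.arctan2(-d[0],d[1])),2))
print('tips'); rep(f(285+25.4,98+16.9,148),f(285+21.9,212+22.6,148))
print('tips+-2'); rep(f(285+25.4,98+16.9,145),f(285+21.9,212+22.6,145))
# rail front edge from crop, top at 120: x=75/8 at v=98..; 60/8 at lower
print('railfront'); rep(f(442/1.5,126/1.5,120),f(438/1.5,373/1.5,120))
# depth: pegboard top and rail top
W=wcloud(c); Z=W[...,2]; k=(abs(W[...,0]-550)<90)&(abs(W[...,1]+290)<150)
print('board',rect(W,k&(Z>136)&(Z<146))); print('rail',rect(W,k&(Z>115)&(Z<126)), np.nanmedian(Z[k&(Z>115)&(Z<126)]))
E
```

```text
tips
[ 533.9 -236.7  148. ] [ 546.9 -347.1  148. ] 111.2 yaw 6.73
tips+-2
[ 534.4 -236.7  145. ] [ 547.6 -348.4  145. ] 112.5 yaw 6.73
railfront
[ 520.3 -209.5  120. ] [ 539.7 -377.5  120. ] 169.1 yaw 6.6
board (array([ 549.2, -267.3]), array([ 33.2, 193. ]), 6.58, 1993)
rail (array([ 543. , -274.3]), array([ 31.9, 204.4]), 6.63, 5024) 120.944572661065
```

The pin midpoint is (540.4,-292.2) with yaw 6.65°, and the tips and the rail edge agree. I'll go back to the tray's front wall.

Emit:
play_rows:
  deltas:
    - [-0.14,0.96,-0.2,0,0,0,0.2]
    - [-0.14,0.96,-0.2,0,0,0,0.2]
    - [-0.14,0.96,-0.2,0,0,0,0.2]
    - [-0.14,0.96,-0.2,0,0,0,0.2]
    - [-0.14,0.96,-0.2,0,0,0,0.2]
    - [-0.14,0.96,-0.2,0,0,0,0.2]
    - [-0.14,0.96,-0.2,0,0,0,0.2]
    - [-0.14,0.94,-0.2,0,0,0,0.2]

```text
time_s: 8.9
eef_pos: [452.5, -0.8, 196.8]
ee_rot: [-0.0, 0.669, 0.743, 0.0]
force: [0.6, -0.8, 0.4]
grip_width: 0.601
```

Emit:
play_rows:
  deltas:
    - [0,0,-0.4,0,0,0,0.2]
    - [0,0,-0.8,0,0,0,0.2]
    - [0,0,-0.8,0,0,0,0.2]
    - [0,0,-0.4,0,0,0,0.2]
    - [0,0,0,0,0,0,0.2]
    - [0,0,0,0,0,0,0.2]

```text
time_s: 9.4
eef_pos: [453.4, -2.9, 101.3]
ee_rot: [-0.0, 0.669, 0.743, -0.0]
force: [0.2, 0.1, -0.1]
grip_width: 0.6
```

Emit:
play_rows:
  deltas:
    - [0,0,-0.5,0,0,0,0.2]
    - [0,0,-0.6,0,0,0,0.2]
    - [0,0,-0.6,0,0,0,0.2]
    - [0,0,-0.25,0,0,0,0.2]
    - [0,0,0,0,0,0,0.2]
    - [0,0,0,0,0,0,0.2]
    - [0,0,0,0,0,0,0.2]

```text
time_s: 9.98
eef_pos: [454.8, -3.8, 24.8]
ee_rot: [0.001, 0.67, 0.743, 0.001]
force: [-0.2, 0.0, 0.7]
grip_width: 0.596
```

Emit:
play_rows:
  deltas:
    - [0,0,0,0,0,0,-1]
    - [0,0,0,0,0,0,-1]
    - [0,0,0,0,0,0,-1]
    - [0,0,0,0,0,0,-1]
    - [0,0,0,0,0,0,-1]
    - [0,0,0,0,0,0,-1]
    - [0,0,0,0,0,0,-1]
    - [0,0,0,0,0,0,-1]
  squeeze: 60

```text
time_s: 10.65
eef_pos: [454.1, -3.8, 23.8]
ee_rot: [0.0, 0.67, 0.743, 0.0]
force: [-1.5, -0.7, 6.9]
grip_width: 0.08
```

Gripped at an opening of about 7 mm. I'll lift high enough to clear the pins and carry it over.

Emit:
play_rows:
  deltas:
    - [0,0,0.15,0,0,0,-1]
    - [0,0,0.3,0,0,0,-1]
    - [0,0,0.5,0,0,0,-1]
    - [0,0,0.7,0,0,0,-1]
    - [0,0,0.7,0,0,0,-1]
    - [0,0,0.7,0,0,0,-1]
    - [0,0,0.7,0,0,0,-1]
    - [0,0,0.3,0,0,0,-1]

```text
time_s: 11.32
eef_pos: [454.4, -3.9, 188.7]
ee_rot: [0.002, 0.67, 0.743, 0.001]
force: [0.1, -1.5, -1.6]
grip_width: 0.085
```

Emit:
play_rows:
  deltas:
    - [-0.02,-0.4,0,0,0,0.03,-1]
    - [-0.02,-0.8,0,0,0,0.03,-1]
    - [-0.02,-0.9,0,0,0,0.03,-1]
    - [-0.02,-0.9,0,0,0,0.04,-1]
    - [-0.02,-0.9,0,0,0,0,-1]
    - [-0.02,-0.9,0,0,0,0,-1]
    - [-0.02,-0.9,0,0,0,0,-1]
    - [-0.02,-0.9,0,0,0,0,-1]

```text
time_s: 11.98
eef_pos: [446.6, -269.3, 185.2]
ee_rot: [-0.0, 0.665, 0.747, 0.0]
force: [0.4, 0.4, -1.9]
grip_width: 0.085
```

Emit:
play_rows:
  deltas:
    - [0,-0.6,0,0,0,0,-1]
    - [0,-0.29,0,0,0,0,-1]
    - [0,0,0,0,0,0,-1]
    - [0,0,0,0,0,0,-1]
    - [0,0,0,0,0,0,-1]
    - [0,0,0,0,0,0,-1]

```text
time_s: 12.48
eef_pos: [447.6, -302.0, 185.3]
ee_rot: [-0.0, 0.664, 0.748, 0.0]
force: [0.8, 0.1, -2.6]
grip_width: 0.084
```

```bash
python3 - <<'E'
from h import *
c=cap('wrist'); save(c,'w5.png',k=1.5); s=c['s'];print(s['eef_pos'],yaw(s),s['force'],s['wrist_torque'],s['grip_width'])
import pickle; pickle.dump(c,open('w5.pkl','wb')); 
E
```

```text
[ 447.56230799 -301.99643572  185.31804103] 6.755904131057649 [ 0.78724691  0.07626265 -2.60166295] [-0.04705002  0.12802824  0.00247482] 0.08406720600299113
```

View pics/w5.png

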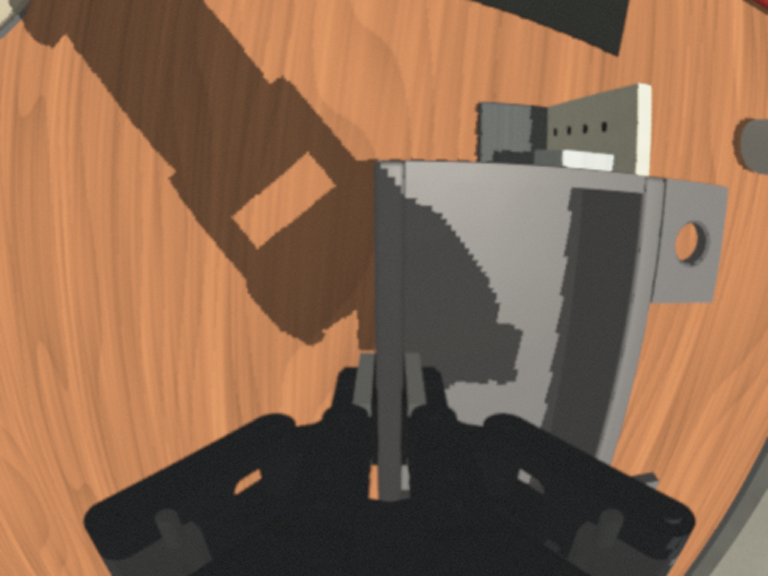

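The tray is held by its front wall. The left hole shows at (690,242), and the rail's left end at (588,158).

```bash
cat > hand.py <<'E'
from h import *
import pickle
def hand(c,u,v):
    s=c['s']; Q=R.from_quat(np.roll(s['ee_rot'],-1)).as_matrix(); W=wcloud(c)
    p=wray(c,u-.5,v-.5,s['eef_pos'][2]+29.2)
    k=(np.hypot(W[...,0]-p[0],W[...,1]-p[1])<25)&(abs(W[...,2]-p[2])<12)
    P=W[k]; A=np.c_[P[:,:2]-p[:2],np.ones(len(P))]; co=np.linalg.lstsq(A,P[:,2],rcond=None)[0]
    a=np.radians(yaw(s)); ex=np.array([np.cos(a),np.sin(a)]);ey=np.array([-ex[1],ex[0]])
    p2=wray(c,u-.5,v-.5,s['eef_pos'][2]+29.2+co[2]-p[2]); r=p2[:2]-s['eef_pos'][:2]
    print('ear z rel',co[2]-s['eef_pos'][2],'slope x,y deg',np.degrees([co[:2]@ex,co[:2]@ey]),'hole rel tool',r@ex,r@ey, 'world',p2,len(P))
    return p2
E
python3 - <<'E'
from hand import *
c=pickle.load(open('w5.pkl','rb')); hand(c,690/1.5,242/1.5); hand(c,690/1.5+1,242/1.5)
W=wcloud(c); s=c['s']; dz=W[...,2]-s['eef_pos'][2]
# top plane of tray: wall tops
k=(dz>20)&(dz<38)&(W[...,0]<560)&(W[...,0]>440); P=W[k]; print(len(P))
A=np.c_[P[:,:2]-P[:,:2].mean(0),np.ones(len(P))]; print('top plane',np.degrees(np.linalg.lstsq(A,P[:,2],rcond=None)[0][:2]),P[:,2].mean()-s['eef_pos'][2])
# floor plane
k=(dz>-25)&(dz<-5)&(W[...,0]<530)&(W[...,0]>470)&(W[...,1]>-290); P=W[k]; A=np.c_[P[:,:2]-P[:,:2].mean(0),np.ones(len(P))]; print('floor',len(P),np.degrees(np.linalg.lstsq(A,P[:,2],rcond=None)[0][:2]),P[:,2].mean()-s['eef_pos'][2])
E
```

```text
ear z rel 29.460005373993965 slope x,y deg [5.59586579 0.30688106] hole rel tool 91.3641590767473 57.064963165811804 world [ 531.57895859 -234.57965734  214.77804641] 5019
ear z rel 29.520822099192685 slope x,y deg [5.54500214 0.20526295] hole rel tool 91.94537462624082 57.10592189070512 world [ 532.15132    -234.47060898  214.83886313] 4965
13374
top plane [-1.09592486  0.63808071] 29.274984404959582
floor 8422 [2.65217265 0.31797117] -14.47402631515726
```

Emit:
play_rows:
  deltas:
    - [0.04,-0.04,-0.2,0,0,0,-1]
    - [0,0,-0.4,0,0,0,-1]
    - [0,0,-0.4,0,0,0,-1]
    - [0,0,-0.25,0,0,0,-1]
    - [0,0,-0.1,0,0,0,-1]
    - [0,0,0,0,0,0,-1]
    - [0,0,0,0,0,0,-1]
    - [0,0,0,0,0,0,-1]

```text
time_s: 13.2
eef_pos: [449.3, -305.2, 132.0]
ee_rot: [0.001, 0.665, 0.747, -0.0]
force: [-0.4, 0.4, -2.5]
grip_width: 0.086
```

```bash
python3 - <<'E'
from hand import *
c=cap('wrist'); s=c['s'];print(s['eef_pos'],yaw(s),s['force'])
pickle.dump(c,open('w6.pkl','wb')); d=cap('scene'); pickle.dump(d,open('s6.pkl','wb'))
a=cv2.resize(c['pixels'][90:230,390:512,::-1],None,fx=4,fy=4,interpolation=cv2.INTER_CUBIC)
R0=d['pixels'][190:310,90:210,::-1]
b=cv2.resize(R0,None,fx=4.2,fy=4.2,interpolation=cv2.INTER_CUBIC)
h=max(a.shape[0],b.shape[0]); o=np.zeros((h,800,3),np.uint8); o[:a.shape[0],:300]=a[:, -300:]; o[:min(h,b.shape[0]),300:]=b[:, :500][:h]
o[:, :300]=0; o[:a.shape[0],:300]=a[:,:300]
cv2.imwrite('pics/w6.png',o)
E
```

```text
[ 449.32435925 -305.2004731   131.99927129] 6.676006739503927 [-0.41518635  0.36370382 -2.45838039]
```

View pics/w6.png

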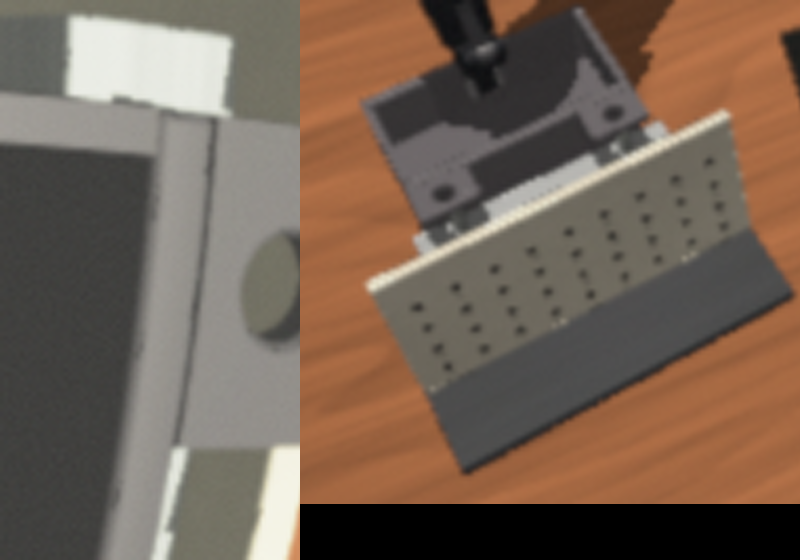

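The right crop shows the two ear holes at (443,192) and (613,113), standing just over the pins. The board is behind them and clear.

```bash
python3 - <<'E'
from hand import *
d=pickle.load(open('s6.pkl','rb')); M=R.from_quat(np.roll(d['rotation'],-1)).as_matrix()
def ray(u,v,z):
    w=M@np.array([(u-d['cx'])/d['fx'],(v-d['cy'])/d['fy'],1]); return d['eye']+w*(z-d['eye'][2])/w[2]
g=lambda X,Y:(90+(X-300)/4.2-.5,190+Y/4.2-.5)
L=ray(*g(613,113),161.3);Rr=ray(*g(443,192),161.3);e=L-Rr
print('holes by scene',L,Rr,np.hypot(*e[:2]),np.degrees(np.arctan2(-e[0],e[1])))
def proj(p):
    q=M.T@(np.array(p)-d['eye']); return d['fx']*q[0]/q[2]+d['cx'],d['fy']*q[1]/q[2]+d['cy']
for p in [(533.9,-236.6,148),(546.9,-347.8,148)]:
    u,v=proj(p); print('pin tip proj in scene0.png',(u+.5)*1.5,(v+.5)*1.5)
c=pickle.load(open('w6.pkl','rb')); hand(c,390+268/4,90+285/4)
im=cv2.imread('pics/scene0.png')[310:400,150:290]; cv2.imwrite('pics/s0c.png',cv2.resize(im,None,fx=5,fy=5,interpolation=cv2.INTER_CUBIC))
E
```

```text
holes by scene [ 536.09688802 -237.11558761  161.3       ] [ 547.8499351  -348.43658613  161.3       ] 111.93971067975112 6.026846144096709
pin tip proj in scene0.png 247.96258502968607 328.9189227714247
pin tip proj in scene0.png 188.23723592564602 357.464807260635
ear z rel 29.246689601563475 slope x,y deg [5.748516   0.61236232] hole rel tool 89.62667379400274 57.02076471885898 world [ 531.71437313 -238.14680894  161.2459609 ] 5176
```

View pics/s0c.png

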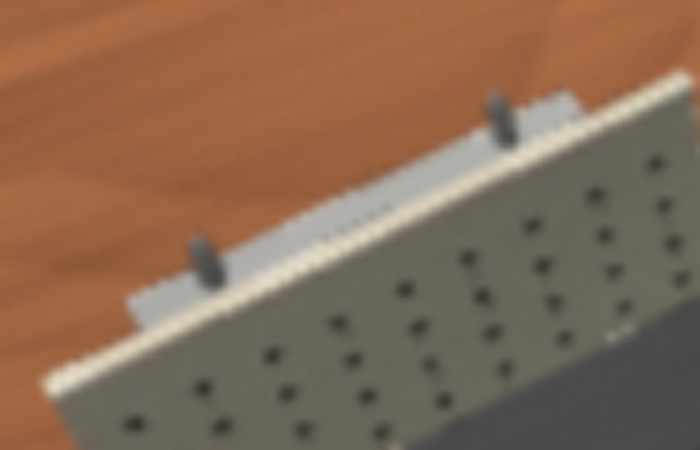

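The pin tips in the scene view are at crop (495,95) and (200,238). I'll compare them with the holes using the same camera.

```bash
python3 - <<'E'
from hand import *
d=pickle.load(open('s6.pkl','rb')); M=R.from_quat(np.roll(d['rotation'],-1)).as_matrix()
def ray(u,v,z):
    w=M@np.array([(u-d['cx'])/d['fx'],(v-d['cy'])/d['fy'],1]); return d['eye']+w*(z-d['eye'][2])/w[2]
g=lambda X,Y:((150+X/5)/1.5-.5,(310+Y/5)/1.5-.5)
L=ray(*g(495,95),147);Rr=ray(*g(200,238),147);e=L-Rr
print(L,Rr,np.hypot(*e[:2]),np.degrees(np.arctan2(-e[0],e[1])))
E
```

```text
[ 534.10237829 -234.91332397  147.        ] [ 547.74930519 -345.21247681  147.        ] 111.14018954443019 7.05316087192306
```

Emit:
play_rows:
  deltas:
    - [0,0.05,0,0,0,0,-1]
    - [0,0,-0.1,0,0,0,-1]
    - [0,0,-0.1,0,0,0,-1]
    - [0,0,-0.1,0,0,0,-1]
    - [0,0,0,0,0,0,-1]
    - [0,0,0,0,0,0,-1]

```text
time_s: 13.8
eef_pos: [448.9, -302.8, 118.8]
ee_rot: [-0.0, 0.665, 0.747, 0.0]
force: [-0.4, -0.2, -2.7]
grip_width: 0.083
```

Emit:
play_rows:
  deltas:
    - [0,0,-0.05,0,0,0,-1]
    - [0,0,-0.05,0,0,0,-1]
    - [0,0,0,0,0,0,-1]
    - [0,0,0,0,0,0,-1]

```text
time_s: 14.13
eef_pos: [448.9, -302.9, 115.1]
ee_rot: [-0.0, 0.665, 0.747, 0.0]
force: [0.3, 0.0, -2.6]
grip_width: 0.082
```

Past the tapers with no contact force. I'll keep lowering.

Emit:
play_rows:
  deltas:
    - [0,0,-0.1,0,0,0,-1]
    - [0,0,-0.1,0,0,0,-1]
    - [0,0,-0.1,0,0,0,-1]
    - [0,0,0,0,0,0,-1]
    - [0,0,0,0,0,0,-1]

```text
time_s: 14.55
eef_pos: [448.9, -302.8, 102.8]
ee_rot: [-0.0, 0.665, 0.747, 0.0]
force: [-0.1, 0.1, -2.5]
grip_width: 0.084
```

Emit:
play_rows:
  deltas:
    - [0,0,-0.05,0,0,0,-1]
    - [0,0,-0.05,0,0,0,-1]
    - [0,0,0,0,0,0,-1]
    - [0,0,0,0,0,0,-1]

```text
time_s: 14.88
eef_pos: [449.0, -302.9, 99.1]
ee_rot: [-0.0, 0.665, 0.747, 0.0]
force: [0.1, 0.3, -2.2]
grip_width: 0.08
```

Emit:
play_rows:
  deltas:
    - [0,0,-0.03,0,0,0,-1]
    - [0,0,-0.03,0,0,0,-1]
    - [0,0,0,0,0,0,-1]
    - [0,0,0,0,0,0,-1]

```text
time_s: 15.22
eef_pos: [449.0, -303.0, 96.9]
ee_rot: [0.0, 0.665, 0.747, -0.0]
force: [-0.2, -0.3, -3.1]
grip_width: 0.084
```

Emit:
play_rows:
  deltas:
    - [0,0,-0.03,0,0,0,-1]
    - [0,0,0,0,0,0,-1]
    - [0,0,0,0,0,0,-1]

```text
time_s: 15.47
eef_pos: [449.1, -303.0, 96.1]
ee_rot: [0.0, 0.665, 0.747, 0.0]
force: [-3.3, 1.4, 4.2]
grip_width: 0.085
```

Emit:
play_rows:
  deltas:
    - [0,0,-0.02,0,0,0,-1]
    - [0,0,0,0,0,0,-1]
    - [0,0,0,0,0,0,-1]

```text
time_s: 15.72
eef_pos: [449.2, -303.1, 95.6]
ee_rot: [0.001, 0.665, 0.747, 0.0]
force: [-3.8, 2.8, 7.8]
grip_width: 0.083
```

```bash
python3 - <<'E'
from hand import *
c=cap('wrist'); s=c['s'];print(s['eef_pos'],yaw(s),s['force'],s['wrist_torque'])
W=wcloud(c); X=W-np.array([540.4,-292.2,0]); a=np.radians(6.65)
x=X[...,0]*np.cos(a)+X[...,1]*np.sin(a); y=-X[...,0]*np.sin(a)+X[...,1]*np.cos(a)
k=(abs(y-56)<16)&(abs(x)<10)&(np.hypot(x,y-56)>9)&(W[...,2]>100); print('L ear top z',np.nanmedian(W[k][:,2]),k.sum())
d=cap('scene'); pickle.dump(d,open('s7.pkl','wb')); cv2.imwrite('pics/s7.png',cv2.resize(d['pixels'][190:310,90:210,::-1],None,fx=5,fy=5,interpolation=cv2.INTER_CUBIC))
E
```

```text
[ 449.20249531 -303.0845065    95.61154797] 6.6600844684617915 [-3.78390496  2.82731254  7.75679373] [ 0.51018268 -0.16278615  0.02363129]
L ear top z 126.99651374448985 1277
```

View pics/s7.png

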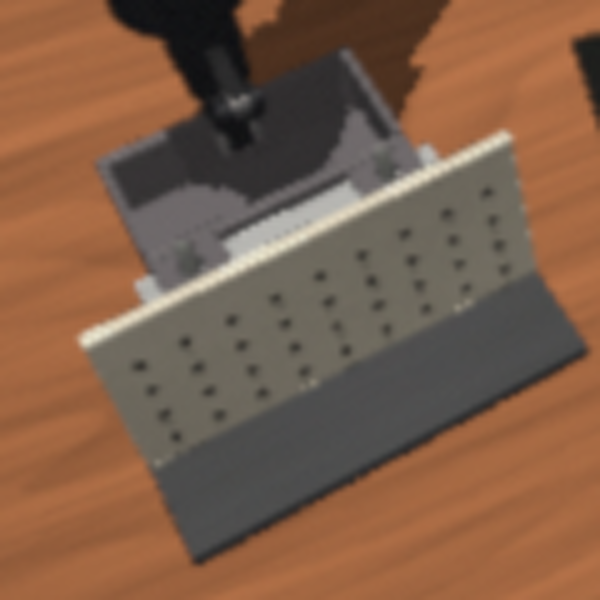

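Both pin tips show through the ears, at (188,255) and (385,155) in the crop. I'll relieve the side load, press a little more, and compare the two ear heights in the scene depth.

Emit:
play_rows:
  deltas:
    - [-0.02,0.02,-0.02,0,0,0,-1]
    - [0,0,0,0,0,0,-1]
    - [0,0,0,0,0,0,-1]

```text
time_s: 16.07
eef_pos: [449.2, -303.1, 95.4]
ee_rot: [0.002, 0.665, 0.747, 0.0]
force: [-0.7, -0.4, 8.4]
grip_width: 0.084
```

```bash
cat > ears.py <<'E'
from hand import *
s=sensors.sense(); print(s['eef_pos'],yaw(s),s['force'],s['wrist_torque'],s['time_s'])
a=np.radians(6.65)
for n in('scene','top'):
    d=cap(n); W=cloud(d); X=W-np.array([540.4,-292.2,0])
    x=X[...,0]*np.cos(a)+X[...,1]*np.sin(a); y=-X[...,0]*np.sin(a)+X[...,1]*np.cos(a)
    for nm,c0 in (('L',56),('R',-56)):
        k=(abs(y-c0)<15)&(abs(x+3)<9)&(np.hypot(x,y-c0)>8)&(W[...,2]>100)&(W[...,2]<134); print(n,nm,np.nanmedian(W[k][:,2]),k.sum())
    k=(abs(abs(y)-80.5)<3.5)&(abs(x-2)<6)&(W[...,2]>100)
    for sg in(1,-1): kk=k&(y*sg>0); print(' rail end',sg,np.nanmedian(W[kk][:,2]) if kk.any() else None,kk.sum())
d=cap('scene'); pickle.dump(d,open('s8.pkl','wb'))
E
python3 ears.py
```

```text
[ 449.2319657  -303.08504074   95.41091277] 6.647746568488144 [-0.65465653 -0.38016132  8.36332564] [ 0.20326571 -0.78886964  0.07870978] 16.0667
scene L 126.65561248238203 35
scene R 127.0940988393125 36
 rail end 1 121.0590449166778 6
 rail end -1 120.8091124744551 8
top L 126.42481987030669 37
top R 126.21824372466108 23
 rail end 1 119.83623402908142 12
 rail end -1 120.28296789536921 4
```

Both ears are 6 mm above the rail top, so they are seated. The side load has gone as well. I'll release.

Emit:
play_rows:
  deltas:
    - [0,0,0,0,0,0,-0.6]
    - [0,0,0,0,0,0,-0.4]
    - [0,0,0,0,0,0,-0.2]
    - [0,0,0,0,0,0,0]
    - [0,0,0,0,0,0,0]
    - [0,0,0,0,0,0,0]
    - [0,0,0,0,0,0,0]

```text
time_s: 16.8
eef_pos: [448.1, -302.1, 93.9]
ee_rot: [-0.0, 0.665, 0.747, -0.0]
force: [-0.5, 1.0, -0.1]
grip_width: 0.502
```

Emit:
play_rows:
  deltas:
    - [0,0,0.2,0,0,0,0]
    - [0,0,0.4,0,0,0,0]
    - [0,0,0.6,0,0,0,0]
    - [0,0,0.8,0,0,0,0]
    - [0,0,0.8,0,0,0,0]
    - [-0.5,0,0.8,0,0,0,0]
    - [-0.8,0,0,0,0,0,0]
    - [-0.8,0,0,0,0,0,0]

```text
time_s: 17.47
eef_pos: [363.8, -302.3, 240.1]
ee_rot: [0.002, 0.664, 0.748, -0.0]
force: [0.9, -0.7, 0.1]
grip_width: 0.5
```

Emit:
play_rows:
  deltas:
    - [0,0,0,0,0,0,0]
    - [0,0,0,0,0,0,0]
    - [0,0,0,0,0,0,0]
    - [0,0,0,0,0,0,0]
    - [0,0,0,0,0,0,0]
    - [0,0,0,0,0,0,0]

```text
time_s: 17.97
eef_pos: [364.7, -302.0, 237.8]
ee_rot: [-0.0, 0.664, 0.747, 0.0]
force: [-0.3, -1.1, -0.5]
grip_width: 0.504
```

```bash
cp s8.pkl s8a.pkl; python3 ears.py; python3 - <<'E'
from hand import *
a=np.radians(6.65); d=pickle.load(open('s8.pkl','rb')); W=cloud(d); X=W-np.array([540.4,-292.2,0])
x=X[...,0]*np.cos(a)+X[...,1]*np.sin(a); y=-X[...,0]*np.sin(a)+X[...,1]*np.cos(a)
k=(abs(y)<70)&(x>-98)&(x<-90)&(W[...,2]>100)&(W[...,2]<140); print('front wall top',np.nanmedian(W[k],0),k.sum())
k=(abs(y)<60)&(x>-80)&(x<-35)&(W[...,2]>65)&(W[...,2]<100); print('floor',np.nanmedian(W[k],0),k.sum())
p=cv2.imread('pics/scene0.png'); 
q=cv2.resize(d['pixels'][:,:,::-1],None,fx=1.5,fy=1.5); 
for n,(u0,v0,u1,v1) in dict(mug=(440,340,515,410),spray=(330,405,375,470),driver=(385,345,440,432)).items(): print(n,np.abs(p[v0:v1,u0:u1].astype(int)-cv2.resize(d['pixels'][:,:,::-1],None,fx=1.5,fy=1.5,interpolation=cv2.INTER_LINEAR)[v0:v1,u0:u1]).mean())
E
```

```text
[ 364.66252698 -302.03105674  237.78397607] 6.717883513541724 [-0.32463101 -1.06653589 -0.53979763] [-0.02652601 -0.01900001 -0.06126496] 17.9667
scene L 127.18511404695181 32
scene R 127.06818378106038 35
 rail end 1 121.12020239831656 7
 rail end -1 120.10399882518107 9
top L 127.21453757266067 39
top R 126.06208690859285 36
 rail end 1 122.24532897877089 12
 rail end -1 119.36133920392808 9
front wall top [ 449.40408552 -309.80372972  116.42082104] 164
floor [ 470.23780645 -304.15681665   75.61889363] 206
mug 5.378920634920635
spray 5.376866096866097
driver 4.640195053988157
```

```bash
python3 - <<'E'
from hand import *
a=np.radians(6.65)
def fr(W):
    X=W-np.array([540.4,-292.2,0]); return X[...,0]*np.cos(a)+X[...,1]*np.sin(a), -X[...,0]*np.sin(a)+X[...,1]*np.cos(a), W[...,2]
def fit(n,x,y,z,k):
    A=np.c_[x[k]+50,y[k],np.ones(k.sum())]; b=z[k]
    for _ in range(4):
        co=np.linalg.lstsq(A,b,rcond=None)[0]; r=abs(b-A@co); m=r<3; A,b=A[m],b[m]
    print(n,'slope deg x,y',np.degrees(np.arctan(co[:2])),'z at x=-50',co[2],len(b))
for t,c in (('scene before','s8a.pkl'),('scene after','s8.pkl')):
    x,y,z=fr(cloud(pickle.load(open(c,'rb')))); fit(t,x,y,z,(abs(y)<68)&(x>-85)&(x<-25)&(z>68)&(z<95))
c=cap('wrist'); x,y,z=fr(wcloud(c)); fit('wrist floor',x,y,z,(abs(y)<68)&(x>-85)&(x<-25)&(z>68)&(z<95))
k=(abs(y)<72)&(x>-103)&(x<-85)&(z>108)&(z<135); print('front top z',np.percentile(z[k],[10,50,90]),x[k].min(),np.median(x[k]),k.sum())
k=(abs(y)<34)&(x>-24)&(x<-12)&(z>112)&(z<135); print('rear wall top z',np.percentile(z[k],[10,50,90]),np.median(x[k]),k.sum())
E
```

```text
scene before slope deg x,y [2.37656793 0.14724387] z at x=-50 81.44976287211553 355
scene after slope deg x,y [ 4.1304909  -0.03068701] z at x=-50 77.08402843857799 250
wrist floor slope deg x,y [ 5.48105431 -0.02712623] z at x=-50 77.93607203590143 5061
front top z [113.11489576 118.5204717  119.53844677] -99.56527674314113 -96.00605761436796 1411
rear wall top z [115.38245445 125.20032225 126.65483628] -22.127282822848358 748
```

The tray hangs stably from both pins with a lean of about 4–5°, its ears on the rail, and the gripper clear. I'll hand it in.

```bash
python3 -c "
from h import *
print(order.finish_job())"
```

```text
the job is handed in; nothing more can be done
None
```

The job is handed in at about 18 s of robot time, and the tray is hanging on the rack. I lifted the middle-sized tray from the carton by its rear wall and released it upright on the mat. Measured there, it was at least 14 mm inside the mat's edges. I then took it by the front wall, lowered it over both pins without touching the tapers, and set both ears on the rail before letting go.

Last checks:
- **Ears:** before release, both ear tops were 126–127 mm high, which is right for 6 mm ears on the 120 mm rail. The pin tips showed through both ears.
- **After release:** both ears are still at 126–127 mm and the tray leans forward about 4–5°. The scene camera gave 4.1° and the wrist camera 5.5°. This is slightly more than the roughly 3° I would expect from the gap behind the wall. I left it, since a few degrees of lean is allowed.
- **Robot:** the gripper is clear and touching nothing. The highest force in the readings at the end of each move was about 8 N.
- **Mug, bottle and screwdriver:** I never moved near them. Comparing images before and after showed only small differences (4.6–5.4 grey levels), but I didn't re-measure their positions.

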